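# Start a coach screw in a timber bracket with a T-handle driver

## Robot

A 6-joint arm with a two-finger parallel gripper is mounted at the origin on the work surface. World frame = base frame: x ahead of the robot, y to its left, z up, the work surface at z = 0. Lengths are in m, angles in rad, forces in N, time in s.
With the tool pointing down it reaches from about 0.275 to 0.725 m from the base axis. Payload 5.6 kg.
Tool frame: the origin (TCP) lies at the centre of the arm's flange, where the gripper is bolted on; the fingertips stand 173 mm ahead of it and the grasp point (between the pads) lies 155 mm ahead of it (manip.grip_depth is the distance from the TCP to the grasp point, in m); z points along the fingers, y is the line along which they close (so a half turn about z gives the same grasp; the last joint's range is limited). The gripper opens to 85 mm and grips with 20 to 120 N. Pads are 22 mm wide; open, the fingers measure 114 mm over their backs; the gripper's body (76 mm by 85 mm) begins 54 mm behind the grasp point. The pads swing forward as they close: fully open they stand 13 mm farther back than shut.
Start: joints at [1.435, 0.255, 0.108, 0, -1.424, -0.285], TCP at [0.225, 0.502, 0.405] pointing down, gripper open.
Joint ranges: [-2.95, 2.95], [-1.21, 1.97], [-1.09, 1.5], [-2.87, 1.71], [-2.94, -0.07], [-3.05, 3.05]. Speed limits (rad/s): [2.57, 2.57, 3.14, 3.14, 3.14, 3.14].

## Interface

Orientations are given as [roll, pitch, yaw] about the fixed x, y, z axes, in that order (R = Rz(yaw) Ry(pitch) Rx(roll)).
In Python, from plant import manip, ungrasp, close_gripper, get_state, optics, ticket gives the robot as it stands. Calls block until the motion is done:
- manip.movep(position, orientation): joint-space move of the TCP to a pose.
- manip.servo_line(position, ori=None, max_speed=0.15): straight line of the TCP; ori=None keeps the orientation; max_speed is the mean speed in m/s.
- manip.move_j(angles): joint-space move.
- ungrasp() and close_gripper(grasp_force=None): open the fingers fully, or close them until they stop; grasp_force is the grip in N (None keeps the last).
- manip.hold(seconds).
- manip.ik(position, orientation): joint angles nearest the present ones, or None.
- get_state(): the state.
- optics.read_camera(name): name is "scene" or "side" or "wrist"; returns a dict with "pixels" (400x640x3 uint8, red, green, blue), "z_map" (400x640 float32, m along the optical axis (not along the pixel's ray), 0 where there is no reading), "intrinsics" (3x3 intrinsics, pixels), "T" (4x4, takes a point from camera to world coordinates); the wrist camera has in their place "T_tool_cam" (4x4, takes a point from camera to tool coordinates, whose origin is the TCP and whose axes are the flange's). Camera axes: x right, y down, z forward; pixel columns grow to the right and rows downward; lengths in m; the calibration is good to about 2 mm. The wrist camera is an equidistant fisheye: a pixel r from the principal point sees the ray r / f radians off the axis. A picture is of the moment at which its call begins: read the wrist's pose just before it.
A pose or a line that the arm cannot do raises manip.Unreachable and nothing moves.
- ticket.sign_off(): hands the job in; it is judged then, once.
The state is a dict: "t": time; "q": joint angles; "dq": joint speeds; "effort": joint torques, N m; "ee_pos": TCP position; "ee_rot": TCP orientation; "contact_force": force on the tool from outside, world axes, zero at the start; "wrist_torque": the same for the moment, N m; "grip_width": finger opening in m; "grip_force": force on a finger pad.
Only numpy, scipy, OpenCV 4.12 (cv2) and the standard library are available. Lean on these libraries where they do the work, as an engineer would, in place of code of your own. Each camera call takes 0.05 s, during which the arm holds its last target. There are 200 camera calls.

## Task

Start the coach screw in the sloping brace of the bracket: take the T-handle driver with the big socket from its stand, seat the socket fully over the screw's hexagon head in line with the screw, and press firmly along the screw while turning it clockwise by half a turn or a little more, so that the first thread bites and the screw goes in by about 3 mm. Then put the driver back upright in its hole in the stand, and leave the small driver, the hammer, the cup, the tin and the spray bottle where they are.

Things in the scene. Friction and masses are not known exactly. Their poses are not given: they have to be found in the camera images.
- driver: Big T-handle socket driver, loose, 0.3-0.55 kg, standing socket down in one of the stand's two big holes. Steel socket (38 mm wide, 46 long) and shank (14 mm), black T handle, 165 mm overall. Origin: centre of the socket's mouth, its lowest point; z up the shank to the handle, x along the handle.
- driver_grip (a point): Middle of the driver's flat-sided handle, 150 mm above the mouth; axes as the driver's. Handle 100 mm long (x), 22 thick (y), 30 high (z); below it a 12 mm collar, 22 mm wide. Grasp it across its thickness.
- driver_socket (a point): Middle of the roof of the driver's hexagonal recess, 16 mm above the mouth. The recess is 26.5 mm across flats, two of its flats facing the driver's +x and -x; its first 4 mm flare out to 32 mm.
- screw_head (a point): Middle of the top of the coach screw's head, steel, 73 mm proud of the brace. z points out along the screw's axis, 30 degrees from vertical, its head leaning down the brace's slope, towards the robot. Head: hexagon 24 mm across flats, 10 high, two flats always facing this point's +x and -x (it turns with the screw), plus a 3 mm conical crown. Seated, the recess's roof meets this point.
- screw_in (a joint): How far the screw's thread has taken it in, m (0 at first; springing of the timber not counted). Turned clockwise seen from its head while pressed along its axis with over 8 N it goes in 6 mm a turn, 1 mm per radian; with less it turns on the spot; pressing alone does not drive it. 12 to 25 N is a good push.
- screw_give (a joint): How far the timber springs in under the screw when pressed, m: 1 mm for each 6 N, at most 6 mm; it springs back. Turning the screw takes 0.15 N m.
- jig: Fixed plywood board 340 x 240 x 12 mm with the timber bracket clamped on it. Origin on the bench under the point where the screw enters the brace, 82 mm up; x runs up the slope. The brace (60 mm wide) rises 30 degrees along +x. Tallest part: the post at x 127 to 165 mm, 200 mm above the bench. The low toggle clamps reach y = +-180 mm at x = 55 mm.
- driver_stand: Fixed wooden block 85 (x) x 200 (y) x 60 mm high with two big holes of 48 mm diameter at y +65 and -65 mm, 45 mm deep (their flat floors are 15 mm above the bench), and a narrow empty one between. Origin: centre of its underside.
- stand_left (a point): Centre of the floor of the big hole at the block's +y end.
- stand_right (a point): Centre of the floor of the big hole at the block's -y end.
- small_driver: A smaller T-handle driver, loose, in the other big hole of the stand: socket 26 mm diameter, handle 72 x 18 x 24 mm, 130 mm overall. Its socket does not fit the screw. Origin: centre of its foot, z up. Not to be used.
- hammer: Hammer lying on the bench; leave it.
- bolt_cup: Blue plastic cup with bolts, 84 mm wide, 115 mm high (bolts stand out to 130), origin under its centre; leave it standing.
- tin_can: Ribbed tin, 103 mm wide, 130 mm high, origin under its centre; leave it standing.
- spray_bottle: White spray bottle, 84 mm wide, 211 mm high, origin under its centre; leave it standing.
Not all that is in view belongs to the job. Leave any orange look-alike of the driver alone.

How it is judged:
On the way, in this order (a step that is already met when the one before it is completed fails the run):
1. the big driver's socket is seated on the screw's head, in line with it (distance between driver and screw_head below 0.019 m and z of driver in the frame of screw_head below -0.012 m and angle between the z axis of driver and the z axis of screw_head, either way round below 0.12 rad), for 0.1 s.
2. the screw is driven 2 mm or more while the driver sits on it (value of joint screw_in above 0.002 m and distance between driver and screw_head below 0.02 m), for 0.1 s.
At the end, for the whole second after the job is handed in: The coach screw has been driven at least 2 mm into the timber by its thread, and the big driver stands at rest, upright within 8 degrees, on the floor of a big hole of the stand (its mouth within 12 mm of the floor's centre), released (value of joint screw_in above 0.002 m and (distance between driver and stand_left below 0.012 m or distance between driver and stand_right below 0.012 m) and angle between driver's own z axis and vertical below 0.15 rad and linear speed of driver below 0.02 m/s); the robot touches nothing.
It fails at once if the small driver is pulled out or knocked over (distance of small_driver from where it was at the start of the episode above 0.03 m or angle between small_driver's own z axis and vertical above 0.5 rad).
It fails at once if the cup, the tin or the spray bottle is pushed 40 mm or tipped (distance of any of bolt_cup, tin_can, spray_bottle from where it was at the start of the episode above 0.04 m or angle between any of bolt_cup, tin_can, spray_bottle's own z axis and vertical above 0.5 rad).
It fails at once if the hammer is pushed 40 mm (distance of hammer from where it was at the start of the episode above 0.04 m).
It also fails if it takes over 69 s, if anything falls off the work surface, if the arm or the gripper's body presses on something with over 40 N, if the wrist force passes 120 N, or if a joint passes its speed limit or range.

## Working session

There is one attempt and no reset: what is moved stays moved. The work goes in short steps, each a Python script; the robot and the scene stay as the last script left them, time stands still between calls to the robot, and variables do not carry over. Pictures are saved under pics/ and viewed, at most 10 in all, crops included, and the job is handed in when it is done.

```bash
ls; mkdir -p pics; cat > h.py <<'E'
import numpy as np, cv2
from scipy.spatial.transform import Rotation as R
from plant import manip, ungrasp, close_gripper, get_state, optics, ticket
def cloud(c):
    K=c["intrinsics"];z=c["z_map"];v,u=np.indices(z.shape)
    p=np.stack([(u-K[0,2])/K[0,0]*z,(v-K[1,2])/K[1,1]*z,z],-1)
    P=p@c["T"][:3,:3].T+c["T"][:3,3]
    P[z==0]=np.nan
    return P
E
python3 - <<'E'
from h import *
for n in ["scene","side"]:
    c=optics.read_camera(n); cv2.imwrite(f"pics/{n}.png",c["pixels"][...,::-1]); np.savez(f"{n}.npz",**c)
    print(n,c["T"].round(3).tolist(),c["intrinsics"].tolist())
s=get_state();print(s)
E
```

```text
pics
scene [[0.354, 0.577, -0.736, 1.452], [0.935, -0.227, 0.273, -0.468], [-0.01, -0.785, -0.619, 0.878], [0.0, 0.0, 0.0, 1.0]] [[429.0670633788486, 0.0, 327.8704494390326], [0.0, 429.0670633788486, 195.12232718001712], [0.0, 0.0, 1.0]]
side [[0.996, -0.042, 0.082, 0.429], [-0.091, -0.544, 0.834, -1.402], [0.01, -0.838, -0.545, 0.921], [0.0, 0.0, 0.0, 1.0]] [[470.913219042112, 0.0, 312.0381656003393], [0.0, 470.913219042112, 197.67014130565232], [0.0, 0.0, 1.0]]
{'t': 0.1, 'q': array([ 1.43460540e+00,  2.55695826e-01,  1.07168406e-01, -4.11066701e-04,
       -1.42389355e+00, -2.84573699e-01]), 'dq': array([-2.06026625e-04,  2.75001931e-05,  1.61838912e-03,  1.39387111e-03,
       -5.73138555e-04,  2.81785916e-03]), 'effort': array([-2.97269282e-03, -3.87606132e+01,  2.38472807e+01,  5.37792295e+00,
       -3.81518388e-03,  1.15468307e-06]), 'ee_pos': array([0.22454923, 0.50192656, 0.4038971 ]), 'ee_rot': array([ 3.13991920e+00, -6.59301596e-05, -4.20825074e-01]), 'contact_force': array([-0.10267532,  0.01706359,  0.5611881 ]), 'wrist_torque': array([-0.02627406, -0.02410611,  0.0047813 ]), 'grip_force': 0.0, 'grip_width': 0.08562911118310285}
```

View pics/scene.png

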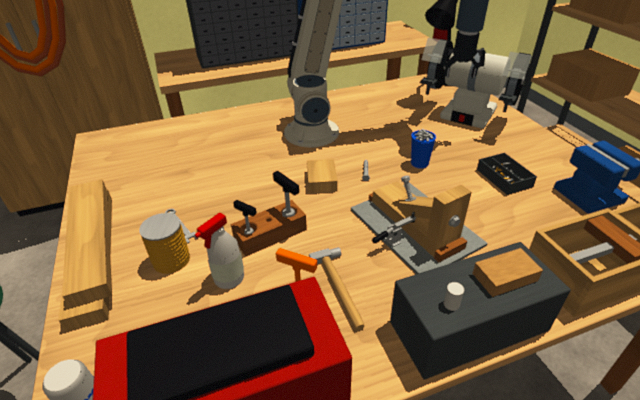

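View pics/side.png

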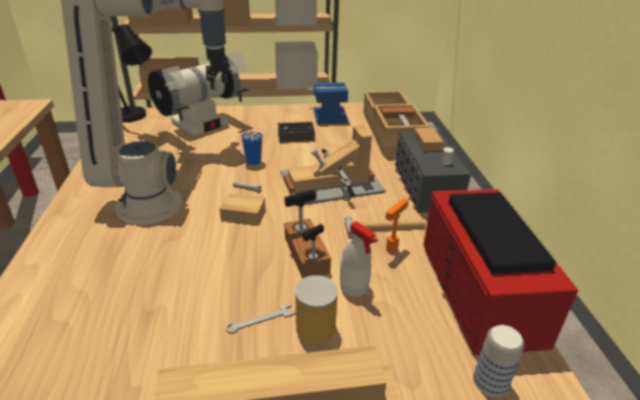

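The scene view shows the stand at about (270,228), with the big driver's handle at (287,182) and the small one at (245,210). The screw head is near (407,185), the post at (455,205), the orange decoy at (297,262), the spray bottle at (226,255), the tin at (165,245), the cup at (423,148) and the hammer at (340,285). The side view agrees: big handle at (300,198), screw head near (317,155).

```bash
python3 - <<'E'
from h import *
out=[]
cl=[]
for n,box in [("scene",[(225,165,90,90),(345,165,150,110)]),("side",[(275,180,70,95),(275,125,115,80)])]:
    c=np.load(n+".npz"); P=cloud(c); cl.append(P[100:360].reshape(-1,3))
    for (x,y,w,h) in box:
        im=c["pixels"][y:y+h,x:x+w,::-1]; s=min(400/w,300/h)
        im=cv2.resize(im,(int(w*s),int(h*s)),interpolation=cv2.INTER_CUBIC)
        k=np.zeros((300,400,3),np.uint8); k[:im.shape[0],:im.shape[1]]=im; out.append(k)
cv2.imwrite("pics/crops.png",np.vstack([np.hstack(out[:2]),np.hstack(out[2:])]))
# handles: dark points at height
for n in ["scene","side"]:
    c=np.load(n+".npz");P=cloud(c);px=c["pixels"].astype(int)
    reg=np.zeros(px.shape[:2],bool)
    if n=="scene": reg[165:250,225:315]=1
    else: reg[180:275,275:340]=1
    m=reg&(px.max(-1)<60)&(P[...,2]>0.09)&(P[...,2]<0.25)
    nl,lab,st,_=cv2.connectedComponentsWithStats(m.astype(np.uint8))
    for i in range(1,nl):
        if st[i,4]<15: continue
        Q=P[lab==i]; r=cv2.minAreaRect(Q[:,:2].astype(np.float32)*1000)
        print(n,st[i].tolist(),"c",Q.mean(0).round(3),"min",Q.min(0).round(3),"max",Q.max(0).round(3),r)
# top-down height map from merged cloud
A=np.vstack(cl);A=A[np.isfinite(A).all(1)]
x0,y0=0.2,-0.35
H=np.zeros((225,350),np.float32) # 2mm... x rows, y cols
i=((A[:,0]-x0)/.002).astype(int);j=((A[:,1]-y0)/.002).astype(int)
ok=(i>=0)&(i<225)&(j>=0)&(j<350)&(A[:,2]<.3)
np.maximum.at(H,(i[ok],j[ok]),A[ok,2])
hm=cv2.applyColorMap((np.clip(H/.25,0,1)*255).astype(np.uint8),cv2.COLORMAP_JET)
hm=cv2.resize(hm,(700,450),interpolation=cv2.INTER_NEAREST)
for k in range(7): cv2.putText(hm,f"{y0+.1*k:.2f}",(k*100,12),0,.4,(255,255,255))
for k in range(5): cv2.putText(hm,f"{x0+.1*k:.2f}",(0,k*100+12),0,.4,(255,255,255))
cv2.imwrite("pics/hm.png",hm)
E
```

```text
scene [273, 171, 26, 24, 295] c [ 0.52  -0.247  0.172] min [ 0.465 -0.27   0.134] max [ 0.559 -0.221  0.184] ((512.9183349609375, -246.0194549560547), (95.81668090820312, 22.451841354370117), 21.985517501831055)
scene [234, 200, 22, 18, 196] c [ 0.543 -0.371  0.138] min [ 0.509 -0.396  0.102] max [ 0.568 -0.346  0.148] ((539.2803955078125, -370.7833251953125), (66.83004760742188, 19.082134246826172), 36.60759353637695)
side [286, 190, 30, 17, 300] c [ 0.509 -0.253  0.17 ] min [ 0.464 -0.274  0.144] max [ 0.552 -0.226  0.183] ((506.7483825683594, -250.2098388671875), (93.74254608154297, 20.981698989868164), 21.702550888061523)
side [303, 226, 20, 14, 155] c [ 0.53  -0.381  0.139] min [ 0.505 -0.398  0.114] max [ 0.56  -0.359  0.148] ((532.952392578125, -375.4945983886719), (62.63051986694336, 19.852764129638672), 38.31233596801758)
```

View pics/crops.png

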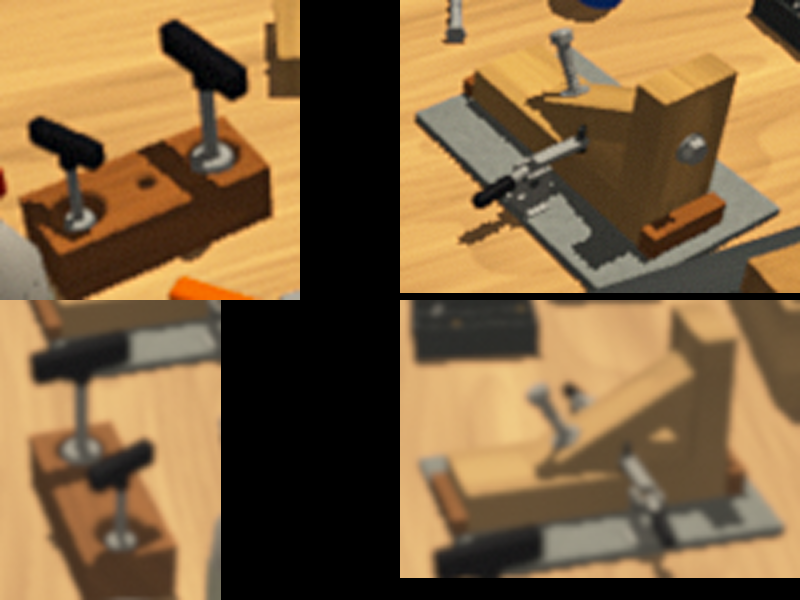

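View pics/hm.png

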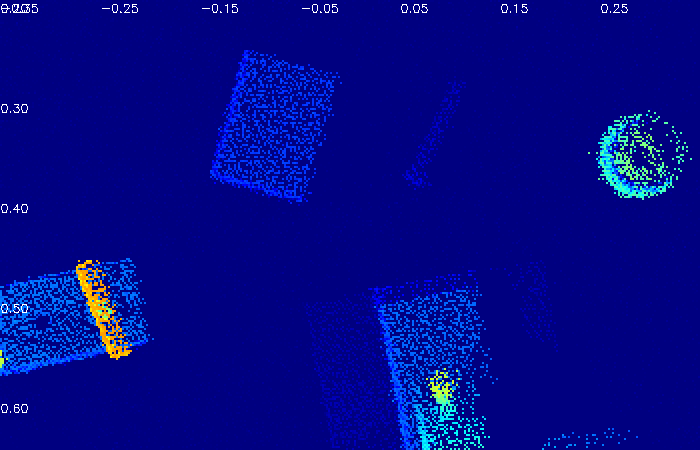

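The crops show the big driver upright with its handle at about 22° yaw near (0.51,-0.248). The screw's head leans towards the robot near (0.58,0.085), and the toggle clamps are clear of it. Next I'll fit the brace plane for the screw's axis, then look along that axis with the wrist camera.

```bash
cat >> h.py <<'E'
def wcloud(c,p,rpy):
    K=c["intrinsics"];z=c["z_map"];v,u=np.indices(z.shape)
    d=np.stack([(u-K[0,2])/K[0,0],(v-K[1,2])/K[1,1]],-1); th=np.linalg.norm(d,axis=-1)
    t=np.where(th<1.4,np.tan(np.minimum(th,1.4)),np.nan)/np.maximum(th,1e-9)
    q=np.concatenate([d*t[...,None],np.ones_like(z)[...,None]],-1)*z[...,None]
    q=q@c["T_tool_cam"][:3,:3].T+c["T_tool_cam"][:3,3]
    P=q@R.from_euler("xyz",rpy).as_matrix().T+p
    P[z==0]=np.nan
    return P
def wrist(n):
    s=get_state(); c=optics.read_camera("wrist")
    cv2.imwrite(f"pics/{n}.png",c["pixels"][...,::-1])
    np.savez(f"{n}.npz",p=s["ee_pos"],r=s["ee_rot"],**c)
    return c,wcloud(c,s["ee_pos"],s["ee_rot"])
def pose_from_axes(z,y):
    "tool rpy with tool z=z, tool y close to y"
    z=z/np.linalg.norm(z); x=np.cross(y,z); x/=np.linalg.norm(x)
    return R.from_matrix(np.c_[x,np.cross(z,x),z]).as_euler("xyz")
def planefit(Q,it=400,tol=.003):
    rng=np.random.default_rng(0);best=None
    for _ in range(it):
        a=Q[rng.choice(len(Q),3,replace=False)];n=np.cross(a[1]-a[0],a[2]-a[0]);n/=np.linalg.norm(n)+1e-12
        m=abs((Q-a[0])@n)<tol
        if best is None or m.sum()>best.sum():best=m
    c=Q[best].mean(0);n=np.linalg.svd(Q[best]-c)[2][2];return c,n*np.sign(n[2]),best.sum()
E
python3 - <<'E'
from h import *
A={n:cloud(np.load(n+".npz")) for n in ["scene","side"]}
for n in A:
    Q=A[n].reshape(-1,3);Q=Q[np.isfinite(Q).all(1)]
    m=(abs(Q[:,0]-.63)<.08)&(abs(Q[:,1]-.085)<.06)&(Q[:,2]>.075)&(Q[:,2]<.15)
    c,nn,k=planefit(Q[m]);print(n,c.round(3),nn.round(3),k,"tilt",np.degrees(np.arccos(nn[2])).round(1),"az",np.degrees(np.arctan2(-nn[1],-nn[0])).round(1))
    m=(abs(Q[:,0]-.59)<.05)&(abs(Q[:,1]-.085)<.05)&(Q[:,2]>.12)&((Q-c)@nn>.05)
    H=Q[m];print(" head",H.mean(0).round(4),H.min(0).round(3),H.max(0).round(3),m.sum(), "top along n",((H-c)@nn).max().round(3))
    T=Q[(Q[:,0]>.44)&(Q[:,0]<.58)&(abs(Q[:,1]+.25)<.05)&(Q[:,2]>.176)&(Q[:,2]<.2)]
    print(" handle top",cv2.minAreaRect(T[:,:2].astype(np.float32)*1000),T.mean(0).round(4),len(T))
    # post top
    T=Q[(Q[:,0]>.6)&(Q[:,0]<.85)&(abs(Q[:,1]-.1)<.12)&(Q[:,2]>.194)&(Q[:,2]<.206)]
    print(" post top",cv2.minAreaRect(T[:,:2].astype(np.float32)*1000),len(T))
c=optics.read_camera("wrist");print(c["T_tool_cam"].round(3).tolist(),c["intrinsics"].tolist())
E
```

```text
scene [0.654 0.1   0.104] [-0.478 -0.11   0.871] 247 tilt 29.4 az 12.9
 head [0.5885 0.0907 0.1399] [0.57  0.08  0.127] [0.597 0.106 0.151] 64 top along n 0.072
 handle top ((510.46624755859375, -245.95980834960938), (96.7295150756836, 23.778446197509766), 21.92222785949707) [ 0.512  -0.2463  0.179 ] 159
 post top ((758.3832397460938, 125.89580535888672), (40.49823760986328, 98.62362670898438), 10.052253723144531) 415
side [0.656 0.104 0.106] [-0.477 -0.103  0.873] 255 tilt 29.2 az 12.2
 head [0.5837 0.0894 0.1411] [0.571 0.077 0.128] [0.598 0.11  0.15 ] 43 top along n 0.076
 handle top ((508.1507263183594, -246.87445068359375), (98.55227661132812, 26.261150360107422), 21.399137496948242) [ 0.5088 -0.2481  0.1798] 156
 post top ((756.59716796875, 127.08240509033203), (39.86983108520508, 103.99101257324219), 9.759554862976074) 152
[[-0.0, -0.957, -0.29, 0.073], [1.0, -0.0, -0.0, 0.002], [-0.0, -0.29, 0.957, 0.029], [0.0, 0.0, 0.0, 1.0]] [[309.70691628693146, 0.0, 321.5822061457332], [0.0, 309.70691628693146, 200.59479231703307], [0.0, 0.0, 1.0]]
```

```bash
python3 - <<'E'
from h import *
yaw=np.radians(11);n=np.array([-.5*np.cos(yaw),-.5*np.sin(yaw),.866])
H=np.array([.614,.0986,.082])+.073*n
s=get_state();manip.servo_line(s["ee_pos"]+[0,0,.08])
yv=np.array([-np.sin(yaw),np.cos(yaw),0])
for a in range(0,360,30):
    y=R.from_rotvec(np.radians(a)*-n).apply(yv); q=manip.ik(H+.31*n,pose_from_axes(-n,y)); print(a,None if q is None else np.round(q,2))
p=H+.33*n
manip.movep(p,pose_from_axes(-n,yv))
c,P=wrist("w1"); print(get_state()["t"],get_state()["q"].round(2))
E
```

```text
0 [ 0.59 -0.18 -0.49  0.28 -0.79 -2.12]
30 [ 0.59 -0.18 -0.49  0.28 -0.79 -2.64]
60 None
90 [ 0.59 -0.18 -0.49  0.28 -0.79  2.6 ]
120 [ 0.59 -0.18 -0.49  0.28 -0.79  2.07]
150 [ 0.59 -0.18 -0.49  0.28 -0.79  1.55]
180 [ 0.59 -0.18 -0.49  0.28 -0.79  1.03]
210 [ 0.59 -0.18 -0.49  0.28 -0.79  0.5 ]
240 [ 0.59 -0.18 -0.49  0.28 -0.79 -0.02]
270 [ 0.59 -0.18 -0.49  0.28 -0.79 -0.55]
300 [ 0.59 -0.18 -0.49  0.28 -0.79 -1.07]
330 [ 0.59 -0.18 -0.49  0.28 -0.79 -1.59]
2.7083 [ 0.6  -0.21 -0.47  0.27 -0.84 -2.11]
```

View pics/w1.png

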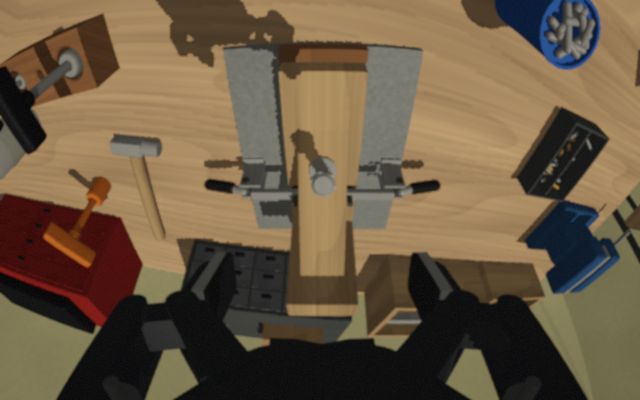

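The wrist view along the axis shows the screw head at about (322,180) on the brace, but too small to see its hexagon. I'll go closer.

```bash
python3 - <<'E'
from h import *
yaw=np.radians(11);n=np.array([-.5*np.cos(yaw),-.5*np.sin(yaw),.866])
E0=np.array([.614,.0986,.082]);H=E0+.073*n
manip.servo_line(H+.205*n)
c,P=wrist("w2")
Q=P.reshape(-1,3);Q=Q[np.isfinite(Q).all(1)]
m=(np.linalg.norm(Q[:,:2]-E0[:2],axis=1)<.1)&(Q[:,2]>.06)&(Q[:,2]<.15)&(abs((Q-E0)@n)<.02)
cc,nn,k=planefit(Q[m],tol=.002);print("plane",cc.round(4),nn.round(4),k,"tilt",np.degrees(np.arccos(nn[2])),"az",np.degrees(np.arctan2(-nn[1],-nn[0])))
h=(P-cc)@nn
near=np.linalg.norm(P-H,axis=-1)<.04
m=near&(h>.055)
ys,xs=np.where(m);print("px",xs.min(),xs.max(),ys.min(),ys.max(),m.sum(),"h max",h[m].max())
T=P[m];print("head pts mean",T.mean(0).round(4), "guess",H.round(4))
ex=np.cross(nn,[-np.sin(yaw),np.cos(yaw),0]);ex=-ex/np.linalg.norm(ex);ey=np.cross(nn,ex)
m2=near&(h>.066);D=P[m2]-H;uv=np.c_[D@ex,D@ey]*1000
print("top pts",m2.sum(),cv2.minEnclosingCircle(uv.astype(np.float32)),uv.mean(0), "uv axes",ex.round(2),ey.round(2))
x,y=int(xs.mean()),int(ys.mean());im=c["pixels"][y-32:y+32,x-40:x+40,::-1]
cv2.imwrite("pics/hex.png",cv2.resize(im,(800,600)[:2] if 0 else (750,600),interpolation=cv2.INTER_CUBIC));print(x,y)
E
```

```text
plane [0.6371 0.1032 0.0972] [-0.4893 -0.0942  0.867 ] 9200 tilt 29.884291893739338 az 10.893131674875121
px 303 344 206 250 1373 h max 0.07473634879201328
head pts mean [0.5767 0.0917 0.1432] guess [0.5782 0.0916 0.1452]
top pts 1237 ((0.18711471557617188, 0.4508916139602661), 13.876643180847168) [-1.43204381  0.44708256] uv axes [0.85 0.17 0.5 ] [-0.19  0.98 -0.  ]
323 227
```

View pics/hex.png

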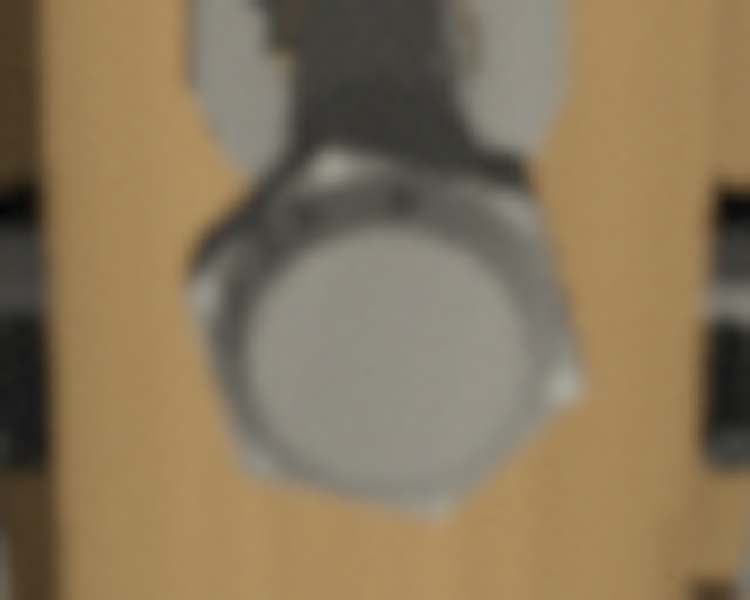

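The close view shows the hexagon clearly: corners at image angles of about 15° + 60k around (387,335) in the crop. The driver therefore has to be 15° (mod 60) about the tool axis from this wrist pose. The head centre fits my estimate to about 0.5 mm. Next I look at the driver from above and grasp it.

```bash
python3 - <<'E'
from h import *
yaw=np.radians(10.9);n=np.array([-.5*np.cos(yaw),-.5*np.sin(yaw),.866])
s=get_state();manip.servo_line(s["ee_pos"]+.15*n,max_speed=.3)
th=np.radians(21.8);C=np.array([.5095,-.2465])
best=None
for sg in (1,-1):
    y=sg*np.array([-np.sin(th),np.cos(th),0]);rp=pose_from_axes(np.array([0,0,-1.]),y);q=manip.ik([*C,.43],rp)
    print(sg,None if q is None else q.round(2))
    if q is not None and (best is None or abs(q[5])<abs(best[0][5])):best=(q,sg,rp)
q,sg,rp=best
manip.movep([*C,.43],rp)
c,P=wrist("w3")
def fit(P):
    m=(P[...,2]>.173)&(P[...,2]<.195)&(np.linalg.norm(P[...,:2]-C,axis=-1)<.075)
    return cv2.minAreaRect(P[m][:,:2].astype(np.float32)*1000),m.sum(),np.median(P[m][:,2])
print(sg,fit(P),get_state()["t"])
# socket rim / stand top for reference
E
```

```text
1 [-0.17  0.28  0.21 -0.   -1.5  -1.02]
-1 [-0.17  0.28  0.21  0.   -1.5   2.13]
1 (((506.4823913574219, -246.51406860351562), (98.10389709472656, 21.985380172729492), 21.1200008392334), np.int64(3532), np.float64(0.18063915023242783)) 5.6667
```

```bash
python3 - <<'E'
from h import *
d=np.load("w3.npz");P=wcloud(d,d["p"],d["r"])
m=(P[...,2]>.054)&(P[...,2]<.066)&(np.linalg.norm(P[...,:2]-[.52,-.31],axis=-1)<.14)
r=cv2.minAreaRect(P[m][:,:2].astype(np.float32)*1000);print("stand",r,cv2.boxPoints(r).round().tolist())
th=np.radians(21.1);C=np.array([.5065,-.2465])
rp=pose_from_axes(np.array([0,0,-1.]),np.array([-np.sin(th),np.cos(th),0]))
manip.servo_line([*C,.40],rp,max_speed=.15)
manip.servo_line([*C,.320],max_speed=.08)
close_gripper(100)
s=get_state();print(s["t"],s["grip_width"],s["grip_force"],s["contact_force"])
if .015<s["grip_width"]<.03:
    manip.servo_line([*C,.40],max_speed=.1)
    c,P=wrist("w4");s=get_state();print(s["contact_force"],s["grip_width"],s["ee_pos"])
    T=(P-s["ee_pos"])@R.from_euler("xyz",s["ee_rot"]).as_matrix()
    m=(abs(T[...,0])<.06)&(abs(T[...,1])<.04)&(T[...,2]>.175)&(T[...,2]<.31)
    for a in np.arange(.175,.31,.01):
        k=T[m&(T[...,2]>a)&(T[...,2]<a+.01)]
        if len(k)>3:print(a.round(3),len(k),k.min(0).round(4),k.max(0).round(4))
E
```

```text
stand ((519.9766845703125, -309.18023681640625), (86.4776611328125, 201.31399536132812), 12.11810302734375) [[457.0, -220.0], [499.0, -417.0], [583.0, -399.0], [541.0, -202.0]]
7.775 0.020820900667055282 97.81402945518494 [-0.39684163  1.19785856  1.8329998 ]
[-0.4892685   0.58781249 -6.22354203] 0.020735902157441147 [ 0.50633095 -0.24637904  0.39881555]
```

View pics/w4.png

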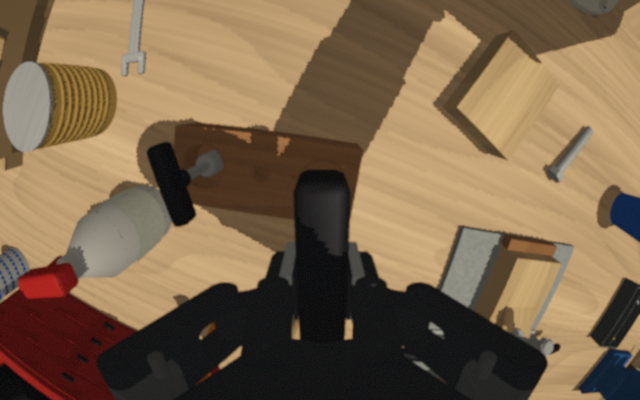

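The handle is gripped centrally. It hides the socket at this height, so I'll check alignment at the screw with the fixed cameras.

```bash
cat >> h.py <<'E'
yaw=np.radians(10.9);N=np.array([-.5*np.cos(yaw),-.5*np.sin(yaw),.8660]);H=np.array([.5783,.0921,.1453])
yv=np.array([-np.sin(yaw),np.cos(yaw),0])
EX=np.cross(yv,N);EY=yv
def rp_a(deg): return pose_from_axes(-N,R.from_rotvec(np.radians(deg)*-N).apply(yv))
E
python3 - <<'E'
from h import *
s=get_state();manip.servo_line([s["ee_pos"][0]-.03,s["ee_pos"][1],.50],max_speed=.2)
print(manip.ik(H+.289*N,rp_a(135)),manip.ik(H+.34*N,rp_a(135)))
manip.movep(H+.345*N,rp_a(135))
manip.servo_line(H+.32*N,max_speed=.1)
s=get_state();print(s["t"],s["q"].round(3),s["grip_width"],s["contact_force"],((s["ee_pos"]-H)@np.c_[EX,EY,N]).round(4))
out=[]
for n in ["scene","side"]:
    c=optics.read_camera(n);np.savez(n+"2.npz",**c);P=cloud(c)-H;L=P@np.c_[EX,EY,N]
    rad=np.linalg.norm(L[...,:2],axis=-1)
    for nm,a,b,r in [("head",-.012,.0,.022),("socket",.034,.07,.03),("shank",.08,.12,.02)]:
        k=L[(L[...,2]>a)&(L[...,2]<b)&(rad<r)]
        print(n,nm,len(k),"mean",k.mean(0).round(4),"lo",np.percentile(k,3,axis=0).round(4),"hi",np.percentile(k,97,axis=0).round(4))
    K=c["intrinsics"];T=np.linalg.inv(c["T"]);q=T[:3,:3]@(H+.04*N)+T[:3,3];u,v=(K@q/q[2])[:2].astype(int)
    im=c["pixels"][v-40:v+40,u-40:u+40,::-1];out.append(cv2.resize(im,(400,400),interpolation=cv2.INTER_CUBIC))
cv2.imwrite("pics/al.png",np.hstack(out))
E
```

```text
[ 0.57673624 -0.14585209 -0.51618126  0.28652795 -0.73001643  1.8012782 ] [ 0.6123882  -0.22155716 -0.45643549  0.27144477 -0.86959516  1.80762453]
12.25 [ 0.597 -0.193 -0.481  0.276 -0.816  1.806] 0.020810552708226 [ 0.4450717   0.47511382 -4.65367966] [-0.000e+00 -2.000e-04  3.198e-01]
scene head 42 mean [ 0.0051 -0.0031 -0.0056] lo [-0.0054 -0.012  -0.0112] hi [ 0.0133  0.0106 -0.0009]
scene socket 151 mean [ 0.0074 -0.01    0.0502] lo [-0.0084 -0.0219  0.0347] hi [0.0176 0.0089 0.0677]
scene shank 68 mean [ 0.0016 -0.0056  0.0999] lo [-0.0041 -0.0112  0.0813] hi [0.0054 0.0007 0.1179]
side head 28 mean [ 0.0023 -0.0032 -0.0049] lo [-0.0095 -0.0132 -0.0115] hi [ 0.0137  0.0067 -0.0003]
side socket 108 mean [-0.0006 -0.0119  0.0526] lo [-0.018  -0.0231  0.0354] hi [0.0167 0.0069 0.0664]
side shank 43 mean [-0.0006 -0.0064  0.101 ] lo [-0.0074 -0.0133  0.0831] hi [ 0.0059 -0.0007  0.1193]
```

View pics/al.png

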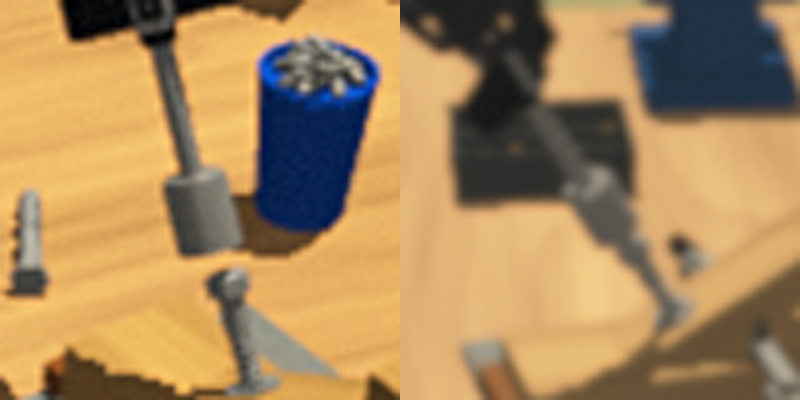

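Both views show the socket hanging about 30 mm above the head, roughly in line. I'll measure the lateral offset from the silhouette midlines in each view.

```bash
cat > al.py <<'E'
from h import *
from scipy.optimize import least_squares
def run(names,load=True,dz=.031):
    rows=[];rhs={}
    for n in names:
        c=np.load(n+".npz");P=cloud(c)-H;B=np.c_[EX,EY,N];L=P@B
        o=(c["T"][:3,3]-H)@B
        rad=np.linalg.norm(L[...,:2],axis=-1)
        d=L-o; e=np.array([-o[1],o[0]])/np.hypot(*o[:2])   # lateral dir in the plane
        # lateral coordinate of pixel ray where it passes the axis (closest), scaled
        t=np.hypot(*o[:2])/(-(d[...,:2]@(o[:2]/np.hypot(*o[:2]))))
        lat=(d[...,:2]@e)*t; hh=o[2]+d[...,2]*t
        for nm,a,b,r in [("head",-.010,.0,.022),("socket",dz+.006,dz+.04,.03),("shank",dz+.052,dz+.09,.018)]:
            m=(hh>a)&(hh<b)&(rad<r)
            mids=[];w=[]
            for v in np.unique(np.where(m)[0]):
                k=lat[v][m[v]]; 
                if len(k)>=3:mids.append((k.min()+k.max())/2);w.append(np.ptp(k))
            rhs[n,nm]=np.median(lat[m]);print(n,nm,"mid",np.round(np.mean(mids)*1e3,2),"med",np.round(np.median(lat[m])*1e3,2),"mean",np.round(lat[m].mean()*1e3,2),"w",np.round(np.mean(w)*1e3,1),m.sum())
        print(" e",e.round(2))
if __name__=="__main__": run(["scene2","side2"])
E
python3 al.py
```

```text
scene2 head mid 1.71 med 1.04 mean 0.52 w 16.0 29
scene2 socket mid -4.54 med -3.93 mean -4.01 w 24.4 127
scene2 shank mid -3.66 med -3.66 mean -3.62 w 11.0 64
 e [0.58 0.82]
side2 head mid 3.63 med 2.64 mean 2.63 w 8.0 16
side2 socket mid -1.22 med -0.56 mean -0.35 w 22.1 81
side2 shank mid -0.85 med -0.84 mean -0.94 w 10.4 40
 e [1.   0.01]
```

```bash
python3 - <<'E'
from h import *
B=np.c_[EX,EY,N]
for n in ["scene","scene2","side","side2"]:
    c=np.load(n+".npz");P=cloud(c)-H;L=P@B;o=(c["T"][:3,3]-H)@B;rad=np.linalg.norm(L[...,:2],axis=-1)
    u=o[:2]/np.hypot(*o[:2]);e=np.array([-u[1],u[0]]);d=L-o
    t=np.hypot(*o[:2])/(-(d[...,:2]@u));lat=d[...,:2]@e*t;hh=o[2]+d[...,2]*t
    for nm,a,b,w in [("scr shank",-.055,-.018,.016),("head",-.013,.002,.022),("socket",.036,.072,.03),("shank",.084,.125,.018)]:
        m=(L[...,2]>a)&(L[...,2]<b)&(rad<w)&(hh>a)&(hh<b)
        if m.sum()>5:
            k=lat[m]*1e3; A=np.polyfit(hh[m],k,1) if m.sum()>30 else [0,0]
            print(n,nm,m.sum(),"mean",k.mean().round(2),"mid5",((np.percentile(k,4)+np.percentile(k,96))/2).round(2),"ext",k.min().round(1),k.max().round(1),"slope mm/m",round(A[0],1))
E
```

```text
scene scr shank 63 mean 0.32 mid5 0.57 ext -7.3 8.1 slope mm/m -19.5
scene head 40 mean 0.42 mid5 0.67 ext -11.5 12.9 slope mm/m -14.7
scene2 scr shank 64 mean 0.3 mid5 0.54 ext -7.3 8.1 slope mm/m -11.5
scene2 head 40 mean 0.42 mid5 0.67 ext -11.5 12.9 slope mm/m -14.7
scene2 socket 133 mean -3.89 mid5 -3.97 ext -22.6 14.7 slope mm/m -6.6
scene2 shank 68 mean -3.57 mid5 -3.45 ext -10.2 2.9 slope mm/m -0.6
side scr shank 32 mean 1.58 mid5 1.67 ext -6.2 8.9 slope mm/m -69.2
side head 24 mean 2.14 mid5 2.09 ext -11.2 14.5 slope mm/m 0
side2 scr shank 34 mean 1.98 mid5 1.77 ext -6.2 8.9 slope mm/m -5.1
side2 head 24 mean 2.68 mid5 2.09 ext -11.2 14.5 slope mm/m 0
side2 socket 81 mean -0.58 mid5 -0.93 ext -19.1 17.9 slope mm/m 38.4
side2 shank 41 mean -0.83 mid5 -0.84 ext -7.5 5.9 slope mm/m -4.5
```

The socket sits about 2.8 mm low along EX and 3.3 mm low along EY relative to the head. I'll correct that, recheck, and lower with force monitoring.

```bash
cat >> h.py <<'E'
def lats(n):
    c=optics.read_camera(n);B=np.c_[EX,EY,N]
    P=cloud(c)-H;L=P@B;o=(c["T"][:3,3]-H)@B;rad=np.linalg.norm(L[...,:2],axis=-1)
    u=o[:2]/np.hypot(*o[:2]);e=np.array([-u[1],u[0]]);d=L-o
    t=np.hypot(*o[:2])/(-(d[...,:2]@u));lat=d[...,:2]@e*t;hh=o[2]+d[...,2]*t
    r=[]
    for a,b,w in [(-.055,-.018,.016),(-.013,.002,.022),(.036,.072,.03),(.084,.125,.018)]:
        m=(L[...,2]>a)&(L[...,2]<b)&(rad<w)&(hh>a)&(hh<b);r.append(round(float(lat[m].mean()*1e3),2))
    return r
E
python3 - <<'E'
from h import *
G=H+.0028*EX+.0033*EY
manip.servo_line(G+.32*N,rp_a(135),max_speed=.03)
print(lats("scene"),lats("side"))
manip.hold(.2);f0=get_state()["contact_force"];print(f0)
for d in np.arange(.312,.2925,-.002):
    manip.servo_line(G+d*N,max_speed=.03);s=get_state();f=(s["contact_force"]-f0)
    print(d.round(4),(f@np.c_[EX,EY,N]).round(1),((s["ee_pos"]-G)@np.c_[EX,EY,N]*1e3).round(1),s["wrist_torque"].round(2))
    if np.linalg.norm(f)>12:break
print(s["t"])
E
```

```text
[0.52, 0.12, 1.61, 1.39] [2.13, 2.4, 2.34, 1.98]
[-0.2857511  -0.04167769 -3.86361251]
0.312 [-1.  -0.1 -1.2] [-1.000e-01 -0.000e+00  3.117e+02] [-0.47  2.38 -0.04]
0.31 [-0.8  0.1 -1. ] [-1.000e-01 -0.000e+00  3.099e+02] [-0.47  2.49  0.01]
0.308 [-0.8  0.3 -1.2] [-1.000e-01 -0.000e+00  3.079e+02] [-0.45  2.47  0.01]
0.306 [-0.3  0.  -1.2] [-1.000e-01 -0.000e+00  3.058e+02] [-0.49  2.49 -0.  ]
0.304 [-0.   0.1 -1.5] [-1.000e-01 -0.000e+00  3.038e+02] [-0.47  2.43  0.02]
0.302 [-0.7 -0.2 -1.7] [-1.000e-01 -0.000e+00  3.018e+02] [-0.5   2.4  -0.03]
0.3 [ 0.   0.2 -1.7] [-1.000e-01 -0.000e+00  2.998e+02] [-0.52  2.41  0.01]
0.298 [-0.3 -0.2 -0.9] [-1.000e-01 -0.000e+00  2.978e+02] [-0.46  2.45 -0.01]
0.296 [-0.2  0.7 -0.8] [-1.000e-01 -0.000e+00  2.958e+02] [-0.47  2.41 -0.01]
0.294 [ 0.2 -0.7 -1.3] [-1.000e-01 -0.000e+00  2.938e+02] [-0.43  2.37 -0.03]
15.6083
```

```bash
python3 - <<'E'
from h import *
G=H+.0028*EX+.0025*EY;B=np.c_[EX,EY,N]
f0=np.array([-.29,-.04,-3.86])
for d in np.arange(.293,.275,-.001):
    manip.servo_line(G+d*N,max_speed=.02);s=get_state();f=(s["contact_force"]-f0)@B
    print(d.round(4),f.round(1),((s["ee_pos"]-G)@B*1e3).round(1),s["wrist_torque"].round(2))
    if f[2]>9 or np.linalg.norm(f)>18:break
print(s["t"],s["grip_width"])
E
```

```text
0.293 [ 0.2  0.2 -1.2] [-0.000e+00 -1.000e-01  2.929e+02] [-0.45  2.41 -0.03]
0.292 [-0.1  0.1 -1.5] [ -0.    0.  291.9] [-0.53  2.4  -0.01]
0.291 [ 0.6 -0.  -0.8] [ -0.   -0.  290.9] [-0.51  2.46 -0.06]
0.29 [-0.2 -0.  -0.8] [ -0.   -0.  289.9] [-0.45  2.43  0.01]
0.289 [ 0.6  0.5 -1.5] [ -0.   -0.  288.9] [-0.48  2.44  0.01]
0.288 [0.3 0.  1.5] [ 1.000e-01 -0.000e+00  2.882e+02] [-0.46  2.69 -0.  ]
0.287 [-1.1  0.3  6.2] [  0.3  -0.  287.4] [-0.48  3.    0.04]
0.286 [-2.4  0.8  8.9] [ 4.000e-01 -1.000e-01  2.867e+02] [-0.46  3.39  0.14]
0.285 [-3.7  0.8 12.5] [ 5.000e-01 -1.000e-01  2.861e+02] [-0.39  3.89  0.16]
17.8583 0.020701669335738446
```

The driver seated at 0.288 m, as expected, and is pressing at about 13 N. Now I turn with push feedback.

```bash
python3 - <<'E'
from h import *
G=H+.0020*EX+.0025*EY;B=np.c_[EX,EY,N]
f0=np.array([-.29,-.04,-3.86]);d=.2845
for i in range(0,15):
    q=manip.ik(G+d*N,rp_a(135+15*i))
    if q is None: print("ik none");break
    manip.move_j(q);s=get_state();f=(s["contact_force"]-f0)@B;tn=s["wrist_torque"]@N
    print(i,round(d*1e3,2),f.round(1),((s["ee_pos"]-G)@B*1e3).round(1),"T",tn.round(2),s["q"][5].round(2),s["t"].round(2))
    if f[2]>35 or np.linalg.norm(f[:2])>25:break
    if i: d-=.00026
    d+=np.clip((f[2]-16)/6e3*.6,-.0008,.0008)
E
```

```text
Traceback (most recent call last):
AttributeError: 'float' object has no attribute 'round'
```

```bash
python3 - <<'E'
from h import *
G=H+.0020*EX+.0025*EY;B=np.c_[EX,EY,N]
f0=np.array([-.29,-.04,-3.86]);d=.2845
for i in range(0,15):
    q=manip.ik(G+d*N,rp_a(135+15*i))
    if q is None: print("ik none");break
    manip.move_j(q);s=get_state();f=(s["contact_force"]-f0)@B;tn=float(s["wrist_torque"]@N)
    print(i,round(d*1e3,2),f.round(1),((s["ee_pos"]-G)@B*1e3).round(1),"T",round(tn,2),round(float(s["q"][5]),2),round(float(s["t"]),2))
    if f[2]>35 or np.linalg.norm(f[:2])>25:break
    if i: d-=.00026
    d+=np.clip((f[2]-16)/6e3*.6,-.0008,.0008)
E
```

```text
0 284.5 [-3.4  0.1 14.3] [ 9.000e-01 -1.000e-01  2.859e+02] T -0.07 1.79 18.36
1 284.33 [-2.3  0.8 14.1] [ 9.000e-01 -1.000e-01  2.858e+02] T -0.05 1.53 18.72
2 283.88 [-3.2 -0.8 14.4] [  1.   -0.3 285.5] T -0.09 1.27 19.07
3 283.46 [-2.9 -1.1 14.8] [  1.   -0.5 285.2] T -0.06 1.01 19.43
4 283.08 [-2.6 -3.5 15.7] [  1.   -0.7 284.8] T -0.03 0.75 19.79
5 282.79 [-2.5 -5.2 15.3] [  0.8  -0.8 284.5] T -0.06 0.48 20.15
6 282.46 [-3.2 -3.9 16.8] [  0.7  -1.  284.2] T -0.13 0.22 20.51
7 282.28 [-4.1 -5.  15.9] [  0.4  -1.  283.9] T -0.08 -0.04 20.87
8 282.01 [-3.1 -4.  17.4] [  0.3  -1.1 283.6] T -0.09 -0.3 21.23
9 281.89 [-3.7 -5.1 17.2] [  0.   -1.1 283.3] T -0.11 -0.56 21.58
10 281.75 [-3.8 -4.7 16.6] [-2.00e-01 -1.10e+00  2.83e+02] T -0.08 -0.83 21.94
11 281.56 [-5.6 -4.3 16.7] [ -0.3  -1.1 282.7] T -0.08 -1.09 22.3
12 281.37 [-5.7 -2.3 17.7] [ -0.5  -1.1 282.5] T -0.12 -1.35 22.66
13 281.28 [-5.7 -2.9 16.8] [ -0.5  -1.  282.3] T -0.09 -1.61 23.02
14 281.1 [-5.6 -3.8 16.6] [ -0.6  -0.9 282. ] T -0.07 -1.87 23.38
```

The tool followed in about 3.9 mm at steady push, so about 3.4 mm of thread. I'll withdraw and check the head's shift in the images.

```bash
python3 - <<'E'
from h import *
G=H+.0020*EX+.0020*EY
s=get_state();p=s["ee_pos"]
manip.servo_line(p+.003*N,max_speed=.03)
manip.servo_line(p+.022*N,max_speed=.06);s=get_state();print((s["contact_force"]).round(1),s["grip_width"])
manip.servo_line(p+.085*N,max_speed=.15)
print(get_state()["contact_force"].round(1))
for n in ["scene","side"]:
    a=np.load(n+".npz");c=optics.read_camera(n);P=cloud(c)-H;P0=cloud(a)-H
    K=a["intrinsics"];T=np.linalg.inv(a["T"]);pj=lambda X:(lambda q:(K@q/q[2])[:2])(T[:3,:3]@X+T[:3,3])
    u0,u1=pj(H),pj(H-.003*N);u,v=pj(H-.005*N).round().astype(int)
    g=lambda x:cv2.cvtColor(x["pixels"],cv2.COLOR_RGB2GRAY)
    t=g(a)[v-7:v+7,u-7:u+7];S=g(c)[v-12:v+12,u-12:u+12]
    t=cv2.resize(t,None,fx=8,fy=8,interpolation=cv2.INTER_CUBIC);S=cv2.resize(S,None,fx=8,fy=8,interpolation=cv2.INTER_CUBIC)
    m=cv2.minMaxLoc(cv2.matchTemplate(S,t,cv2.TM_CCOEFF_NORMED));print(n,"expected px for 3mm",(u1-u0).round(2),"found",(np.array(m[3])/8-5).round(2),m[1])
    h0=[np.percentile(((Q@N))[(np.linalg.norm(Q-(Q@N)[...,None]*N,axis=-1)<.014)&(abs(Q@N)<.015)],90) for Q in (P0,P)];print(h0)
print(get_state()["t"])
E
```

```text
[-0.7  0.1 -5.2] 0.02067754165133641
[ 0.1  0.4 -5.7]
scene expected px for 3mm [0.24 0.98] found [0.12 0.62] 0.9536946415901184
[np.float64(-0.0010817900237812782), np.float64(-0.004448691916918937)]
side expected px for 3mm [0.39 0.6 ] found [0.38 0.62] 0.9954948425292969
[np.float64(0.0017121276175188168), np.float64(-0.0011387885627271047)]
24.7917
```

The images confirm about 3 mm of drive. Now I return the driver to the same pose it was grasped in.

```bash
python3 - <<'E'
from h import *
th=np.radians(21.1);C=np.array([.5065,-.2462])
rp=pose_from_axes(np.array([0,0,-1.]),np.array([-np.sin(th),np.cos(th),0]))
s=get_state();manip.servo_line([*s["ee_pos"][:2],.51],max_speed=.2)
manip.movep([.48,-.2462,.50],rp)
manip.servo_line([*C,.42],rp,max_speed=.15)
manip.hold(.3);f0=get_state()["contact_force"];print(f0.round(1),get_state()["q"].round(2))
for z in list(np.arange(.40,.329,-.01))+list(np.arange(.328,.3175,-.001)):
    manip.servo_line([*C,z],max_speed=.06 if z>.33 else .02);s=get_state();f=s["contact_force"]-f0
    if z<.37:print(round(float(z),3),f.round(1))
    if np.linalg.norm(f[:2])>6 or f[2]>4:break
print(s["t"])
E
```

```text
[ 0.7  0.6 -5.8] [-0.17  0.28  0.18  0.   -1.47 -1.03]
0.36 [-0.9 -1.1  1.6]
0.35 [-0.5 -0.5  1.6]
0.34 [-0.2 -0.3  0.8]
0.33 [-0.6 -0.2  1.1]
0.328 [-0.5 -0.5  0.2]
0.327 [-0.7 -0.7  0.4]
0.326 [-0.7 -0.5  0.8]
0.325 [-0.8 -0.8  0.9]
0.324 [-0.7 -0.7 -0.3]
0.323 [-0.3 -0.6 -0.1]
0.322 [-0.9 -0.7  1. ]
0.321 [-0.4 -0.7  0.6]
0.32 [-0.5 -0.1  4.3]
32.6917
```

Contact is at 0.320, exactly where the grasp was, so the driver is on the floor of the hole. Release and check.

```bash
python3 - <<'E'
from h import *
ungrasp();manip.hold(.3);s=get_state()
manip.servo_line(s["ee_pos"]+[0,0,.11],max_speed=.1);manip.hold(.3)
c,P=wrist("w5");m=(P[...,2]>.173)&(P[...,2]<.195)&(np.linalg.norm(P[...,:2]-[.5065,-.2465],axis=-1)<.075)
print(cv2.minAreaRect(P[m][:,:2].astype(np.float32)*1000),np.median(P[m][:,2]),get_state()["t"],get_state()["grip_width"],get_state()["contact_force"])
E
```

```text
((506.9314880371094, -246.850830078125), (99.29155731201172, 22.75408363342285), 21.012575149536133) 0.18066045908499723 35.2333 0.08507932206128237 [ 0.09448722 -0.20735416  0.11020058]
```

View pics/w5.png

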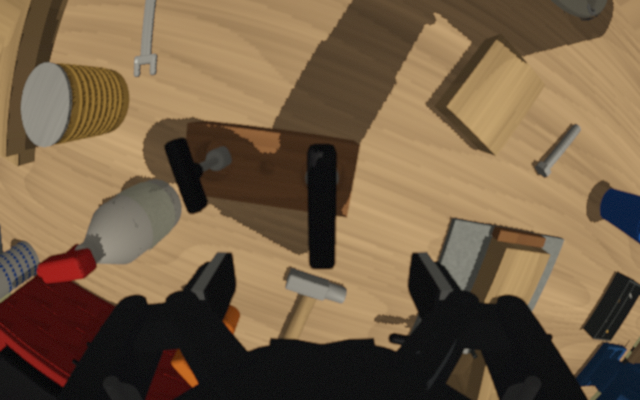

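The driver stands upright in its hole with the handle at (322,205), clear of the open fingers. The small driver at (185,175) and the other objects have not moved.

```bash
python3 -c "
from h import *
print(ticket.sign_off())"
```

```text
the job is handed in; nothing more can be done
None
```

The coach screw is driven in by about 3 mm (camera and arm-travel estimates of 3 to 3.4 mm), the big driver is back upright in its hole and released, nothing else visibly moved, and the job is handed in; no verdict was returned.

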